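# Feel for the hatch catch on the bench controller

### The arm

A 6-joint arm with a two-finger parallel gripper is mounted at the origin on the work surface. World frame = base frame: x ahead of the robot, y to its left, z up, the work surface at z = 0. Lengths are in m, angles in rad, forces in N, time in s.
With the tool pointing down it reaches from about 0.225 to 0.875 m from the base axis. Payload 3.4 kg.
Tool frame: the origin (TCP) lies midway between the tips of the shut fingers; the grasp point (between the pads) lies 19 mm behind it (manip.pinch_z is the distance from the TCP to the grasp point, in m); z points along the fingers, y is the line along which they close (so a half turn about z gives the same grasp; the last joint's range is limited). The gripper opens to 85 mm and grips with 20 to 120 N. Pads are 22 mm wide; open, the fingers measure 114 mm over their backs; the gripper's body (76 mm by 85 mm) begins 54 mm behind the grasp point. The pads swing forward as they close: fully open they stand 13 mm farther back than shut.
Start: joints at [-1.35, 0.276, 1.505, -0, 1.361, -0.121], TCP at [0.193, -0.542, 0.231] pointing down, gripper open.
Joint ranges: [-2.89, 2.89], [-0.75, 2.08], [0.22, 2.7], [-1.18, 4.32], [0.11, 2.71], [-2.7, 2.7]. Speed limits (rad/s): [2.57, 2.57, 3.14, 3.14, 3.14, 3.14].

### API

Orientations are given as a unit quaternion [w, x, y, z].
In Python, from rig import manip gives the robot as it stands.
- The arm moves only by the tool carry_out, never from a script. Its arguments are lists of equal length, an entry for each row: "delta_pos": the shift along the tool's x, y, z scaled (see below), a list of three; "turn": the turn, a rotation vector about the tool's x, y, z scaled (see below), a list of three; "claw": the closure, from -1 (fully open) to 1 (shut). A call has 1 to 12 rows; each row is the pose to reach, as a shift and turn from the pose commanded when the call began, along the tool's axes at that moment; what a row does not reach only later rows make up. The controller multiplies each number of a shift by 400 mm and each number of a turn by 30 degrees. A row lasts 1/10 s, in which the tool goes at most 50 mm and 8.59 degrees, less where a joint would pass 70% of its speed; a pose out of reach is approached as far as the arm can. A call with a number of a shift or a turn outside -1 to 1 is refused whole. A call with a gripper value outside its range is refused whole. The fingers move at their own pace and stop on an object; "force" is the grip in N (left out, the last holds). Time passes only in rows, so rows that repeat a pose let the fingers close. It gives the time, the measured TCP pose, the force, the opening and the grip force at its end, in the units of the state.
- manip.get_state(): the state, without advancing time (a new reading comes with each control period).
- manip.get_image(name): name is "scene" or "top"; returns a dict with "image" (480x640x3 uint8, red, green, blue), "z_map" (480x640 float32, m along the optical axis (not along the pixel's ray), 0 where there is no reading), "fx", "fy", "cx", "cy" (pixels), "world_to_cam" (4x4, takes a point from world to camera coordinates). Camera axes: x right, y down, z forward; pixel columns grow to the right and rows downward; lengths in m; the calibration is good to about 2 mm. A picture is of the moment at which its call begins.
- manip.sign_off(): hands the job in; it is judged then, once.
Trained networks look in the newest picture that a camera, given by its name, has taken for a name from the list of things; names that differ only in an ending like _2 or _b are one class to them, and where a whole thing is asked for, a point or a joint stands for the part that bears it (a point fixed in the world has none). Each returns a list of dicts, best first, with "score" (0 to 1); they miss things now and then, are a little off and sometimes report something else, mostly with a low value. They report only what shows in the picture. A call takes as long as a camera call.
- manip.spot_in(camera, query): "point" ([x, y, z] in m, in world coordinates, good to about 4 mm: the middle of the surface that is visible of it).
- manip.place_of(camera, query): "point" ([x, y, z] in m, in world coordinates, good to about 4 mm: a listed point, or the origin of a listed thing).
The state is a dict: "clock": time; "qpos": joint angles; "qd": joint speeds; "effort": joint torques, N m; "position": TCP position; "ee_rot": TCP orientation; "contact_force": force on the tool from outside, world axes, zero at the start; "moment": the same for the moment, N m; "width": finger opening in m; "gripper_force": force on a finger pad.
Only numpy, scipy, OpenCV 4.12 (cv2) and the standard library are available. Lean on these libraries where they do the work, as an engineer would, in place of code of your own. Each camera call takes 0.05 s, during which the arm holds its last target. There are 200 camera calls.

### The job

The flat controller's hatch opens by a catch hidden in a notch somewhere along the ledge at its front. Put a fingertip on top of the ledge at its left-hand end (left as the robot faces the controller), run it along the ledge to the right until it drops into the notch, then press the tongue inside the notch all the way down so that the hatch stands ajar, and withdraw. Grasp nothing, and leave the jar, screwdriver and brass tip holder on the bench where they are.

Things in the scene. Friction and masses are not known exactly. Their poses are not given: they have to be found in the camera images.
- case: the beige controller, a flat box fixed to the bench, 210 deep (x) x 340 wide (y) x 85 mm high; origin at the centre of its underside; x points away from its front (which faces the robot), y to the left, z up. A flat ledge runs along its whole front at x -105 to -65 mm, top 85 mm above the bench; behind it an 8 mm wall, then the hatch, both flush with it
- ledge_first: the leftmost 47.5 mm of the ledge (case y 122.5 to 170 mm), 40 mm deep; origin at the centre of this piece, 35 mm below the ledge top; axes as the case. Rigid, fixed, open to the front
- ledge_second: the next 47.5 mm of the ledge (case y 75 to 122.5 mm), never with the notch; origin at the centre of this piece, 35 mm below the ledge top; axes as the case
- ledge_left (a point): left-hand end of the ledge: a point on its top, midway across its 40 mm depth. The ledge is 340 mm long. Its one notch is 40 mm wide along the ledge, cuts its full 40 mm depth, and is open above and to the front. Its place differs each time and no reading gives it: its centre is 123 to 217 mm from this end
- ledge_right (a point): right-hand end of the ledge: a point on its top, midway across its 40 mm depth. The middle of the ledge (95 to 245 mm from the left end), which has the notch, lies 0.3 mm lower than its two end parts
- release (a joint): how far the grey push tongue (36 x 37 mm) that is the floor of the notch is pressed: 0 untouched, its top 12 mm below the ledge top; 0.008 m fully down at its stop, its top 20 mm below the ledge top. It resists with about 5 N and stays where it is left
- hatch (a joint): opening of the hatch in rad: 0 shut, about 0.176 ajar. It is hinged along the controller's back edge; its front edge (at case x -55 mm) rises in step with the tongue going down, to 28 mm above the ledge, and stays there
- jar: bystander: small jar, 48 mm across, 70 mm high, standing; origin at the centre of its underside
- driver: bystander: screwdriver lying on the bench in front of the ledge; origin on its axis line at the bench
- tip_holder: bystander: brass tip holder, 36 mm across the foot, 56 mm high, standing; origin at the centre of its underside

How it is judged:
By the outcome, as a careful person would: the job done as asked, in the order asked, and still so for the second after the job is handed in, with the robot touching nothing.
It also fails if it takes over 51 s, if anything falls off the work surface, if the arm or the gripper's body presses on something with over 40 N, if the wrist force passes 120 N, or if a joint passes its speed limit or range.

## Working session

There is one attempt and no reset: what is moved stays moved. The work goes in short steps, Python scripts to look and compute and a tool call to move; the robot and the scene stay as the last step left them, time stands still between calls to the robot, and variables do not carry over. Pictures are saved under pics/ and viewed, at most 10 in all, crops included, and the job is handed in when it is done.

Besides the shell and the picture viewer there is one more tool, called after "Emit:" by a JSON object that holds its "op" and its "data", one argument or row to a line. carry_out: Moves the arm, as the interface text tells. Shifts and turns lie within -1 to 1; 1 stands for 400 mm of shift or 30 degrees of turn. Its arguments: {"type":"object","properties":{"delta_pos":{"type":"array","items":{"type":"array","items":{"type":"number","minimum":-1,"maximum":1}}},"turn":{"type":"array","items":{"type":"array","items":{"type":"number","minimum":-1,"maximum":1}}},"claw":{"type":"array","items":{"type":"number"}},"force":{"type":"number"}},"required":["delta_pos","turn","claw"]}

```bash
ls; mkdir -p pics
python3 - <<'E'
from rig import manip
import cv2
s=manip.get_state(); print({k:s[k] for k in('clock','position','ee_rot','contact_force','width')})
for c in("scene","top"):
    d=manip.get_image(c); cv2.imwrite(f'pics/{c}1.png',d["image"][:,:,::-1])
    for q in("case","ledge_first","ledge_second","ledge_left","ledge_right","jar","driver","tip_holder"):
        r=manip.place_of(c,q); print(c,q,[(x["point"],x["score"]) for x in r[:2]])
E
```

```text
pics
{'clock': 0.0, 'position': array([ 0.19260778, -0.54122341,  0.23043814]), 'ee_rot': array([-9.19327387e-04,  9.85431363e-01,  1.70071109e-01, -4.34427231e-05]), 'contact_force': array([-0.04608646, -0.41285088, -0.16236403]), 'width': 0.08511798536921322}
scene case [([0.6459, -0.0463, -0.0008], 0.77)]
scene ledge_first [([0.5381, 0.0809, 0.0513], 0.83), ([0.5383, 0.1034, 0.0855], 0.37)]
scene ledge_second [([0.5466, 0.0343, 0.0515], 0.85)]
scene ledge_left [([0.5403, 0.1043, 0.086], 0.83)]
scene ledge_right [([0.5889, -0.2287, 0.0841], 0.97)]
scene jar [([0.429, 0.0639, -0.0009], 0.97)]
scene driver [([0.4875, -0.1276, -0.0011], 0.56)]
scene tip_holder [([0.6283, -0.2965, 0.0022], 0.9)]
top case [([0.6497, -0.0497, 0.0013], 0.93)]
top ledge_first [([0.5415, 0.0836, 0.0486], 0.69)]
top ledge_second [([0.5498, 0.039, 0.0504], 0.68)]
top ledge_left [([0.5379, 0.1047, 0.086], 0.6), ([0.6467, -0.0486, 0.0011], 0.51)]
top ledge_right [([0.591, -0.2273, 0.0875], 0.78)]
top jar [([0.4262, 0.071, -0.0014], 0.6)]
top driver []
top tip_holder [([0.6309, -0.2946, -0.0009], 0.58)]
```

View pics/scene1.png

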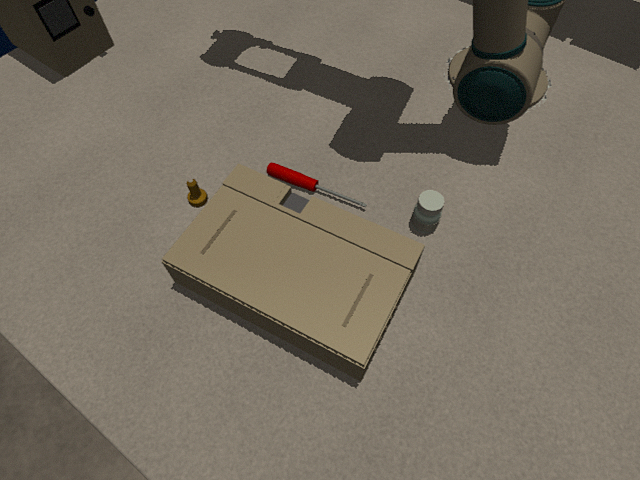

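View pics/top1.png

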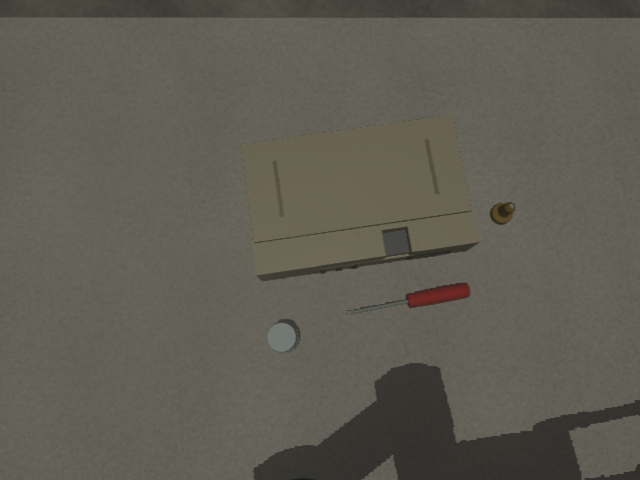

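The scene view shows the case with its ledge facing the robot. The notch is a grey square at scene (294,202) and top (397,241). The jar is at scene (429,205), the screwdriver at (310,183) and the tip holder at (196,195). Next I'll fit the box and notch from depth.

Run:
```python
from rig import manip
import numpy as np, cv2
for c in("scene","top"):
    d=manip.get_image(c); z=d["z_map"]; v,u=np.nonzero(z>0); Z=z[v,u]
    P=np.c_[(u-d["cx"])/d["fx"]*Z,(v-d["cy"])/d["fy"]*Z,Z,np.ones(len(Z))]@np.linalg.inv(d["world_to_cam"]).T
    near=(abs(P[:,0]-.648)<.25)&(abs(P[:,1]+.048)<.25)
    t=P[near&(P[:,2]>.079)&(P[:,2]<.092)]
    r=cv2.minAreaRect(t[:,:2].astype(np.float32)); cen=np.array(r[0])
    a=np.deg2rad(r[2]); a=(a+np.pi/4)%(np.pi/2)-np.pi/4
    print(c,r,'yaw',np.rad2deg(a),'top z',np.median(t[:,2]))
    R=np.array([[np.cos(a),np.sin(a)],[-np.sin(a),np.cos(a)]])
    L=(P[:,:2]-cen)@R.T
    m=near&(abs(L[:,0]+.085)<.018)&(abs(L[:,1])<.16)&(P[:,2]<.078)&(P[:,2]>.066)
    print('notch local',np.percentile(L[m],[5,50,95],axis=0).round(4).tolist(),np.median(P[m,2]),m.sum())
    for n,l in(("left",(-.085,.17)),("start",(-.086,.153)),("right",(-.085,-.17)),("notch",(-.086,np.mean(np.percentile(L[m,1],[5,95]))))):
        print(n,(cen+R.T@np.array(l)).round(4))
```

```text
scene ((0.648272693157196, -0.0497153103351593), (0.2117578536272049, 0.3405749201774597), 8.48854923248291) yaw 8.488549232482912 top z 0.08546516224630613
notch local [[-0.1007, -0.0657], [-0.0866, -0.0489], [-0.0729, -0.0317]] 0.07358100573913418 352
left [0.5391 0.1059]
start [0.5406 0.0889]
right [ 0.5893 -0.2304]
notch [ 0.5704 -0.1106]
top ((0.6478357911109924, -0.05034971237182617), (0.21001844108104706, 0.34015703201293945), 8.371232032775879) yaw 8.371232032775882 top z 0.08426613705642932
notch local [[-0.1015, -0.0654], [-0.0853, -0.0468], [-0.069, -0.0291]] 0.07232583969930151 591
left [0.539  0.1055]
start [0.5405 0.0885]
right [ 0.5885 -0.2309]
notch [ 0.5696 -0.1096]
```

Emit:
{"op": "carry_out", "data": {
  "delta_pos": [
    [0.46,-0.39,0],
    [0.46,-0.39,0],
    [0.46,-0.39,0],
    [0.46,-0.39,0],
    [0.46,-0.39,0]
  ],
  "turn": [
    [0,0,-1],
    [0,0,-1],
    [0,0,-1],
    [0,0,-1],
    [0,0,-1]
  ],
  "claw": [1,1,1,1,1]
}}

```text
clock: 1.5
position: [0.3145, -0.3307, 0.2315]
ee_rot: [0.0, 0.908, 0.42, 0.0]
contact_force: [1.0, -0.9, 0.3]
width: 0.0124
gripper_force: 0.0
```

```bash
cat > h.py <<'E'
from rig import manip
import numpy as np
from scipy.spatial.transform import Rotation as Ro
a=np.deg2rad(8.43); ORG=np.array([.6480,-.0500])
C=np.array([[np.cos(a),-np.sin(a)],[np.sin(a),np.cos(a)]])
def go(l,z):
    s=manip.get_state(); q=s["ee_rot"]; R=Ro.from_quat([q[1],q[2],q[3],q[0]])
    t=np.r_[ORG+C@np.array(l),z]; T=Ro.from_matrix(np.c_[np.r_[C@[0,1],0],np.r_[C@[1,0],0],[0,0,-1]])
    print('t',s["clock"],'pos',s["position"].round(4),'local',(C.T@(s["position"][:2]-ORG)).round(4),'w',s["width"],'F',s["contact_force"].round(2))
    print('shift',(R.inv().apply(t-s["position"])/.4).round(4),'turn',(np.rad2deg((R.inv()*T).as_rotvec())/30).round(3))
E
python3 -c "
from h import *
go((-.086,.155),.2)"
```

```text
t 1.5 pos [ 0.3145 -0.3307  0.2315] local [-0.371  -0.2288] w 0.012358806201954424 F [ 1.   -0.85  0.33]
shift [ 1.1683 -0.2519  0.0793] turn [ 1.000e-03 -1.000e-03 -1.626e+00]
```

Emit:
{"op": "carry_out", "data": {
  "delta_pos": [
    [0.58,-0.13,0.04],
    [0.58,-0.13,0.04],
    [0.58,-0.13,0.04],
    [0.58,-0.13,0.04],
    [0.58,-0.13,0.04]
  ],
  "turn": [
    [0,0,-0.8],
    [0,0,-0.8],
    [0,0,-0.8],
    [0,0,-0.8],
    [0,0,-0.8]
  ],
  "claw": [1,1,1,1,1]
}}

```text
clock: 2.0
position: [0.4254, -0.1202, 0.2154]
ee_rot: [0.0, 0.8, 0.599, 0.0]
contact_force: [0.9, -0.4, 0.0]
width: 0.0001
gripper_force: 0.0
```

```bash
python3 -c "
from h import *
go((-.086,.155),.15)"
```

```text
t 2.0 pos [ 0.4254 -0.1202  0.2154] local [-0.2305 -0.0368] w 7.97358019009678e-05 F [ 0.93 -0.41  0.  ]
shift [0.5867 0.127  0.164 ] turn [ 0.002 -0.001 -0.826]
```

Emit:
{"op": "carry_out", "data": {
  "delta_pos": [
    [0.587,0.127,0.164],
    [0.587,0.127,0.164],
    [0.587,0.127,0.164],
    [0.587,0.127,0.164],
    [0.587,0.127,0.164],
    [0.587,0.127,0.164],
    [0.587,0.127,0.164],
    [0.587,0.127,0.164]
  ],
  "turn": [
    [0,0,-0.826],
    [0,0,-0.826],
    [0,0,-0.826],
    [0,0,-0.826],
    [0,0,-0.826],
    [0,0,-0.826],
    [0,0,-0.826],
    [0,0,-0.826]
  ],
  "claw": [1,1,1,1,1,1,1,1]
}}

```text
clock: 2.8
position: [0.5393, 0.0873, 0.1499]
ee_rot: [0.0, 0.654, 0.757, -0.0]
contact_force: [0.2, -0.6, 0.5]
width: -0.0002
gripper_force: 0.0
```

Run:
```python
from h import *
import cv2
go((-.086,.155),.09)
d=manip.get_image("scene"); 
cv2.imwrite('pics/s2.png',cv2.resize(d["image"][130:290,300:500,::-1],(800,640))[:600])
```

```text
t 2.8 pos [0.5393 0.0873 0.1499] local [-0.0874  0.1518] w -0.00017153036119068408 F [ 0.21 -0.59  0.51]
shift [0.0082 0.0036 0.1496] turn [-0.001  0.001 -0.003]
```

View pics/s2.png

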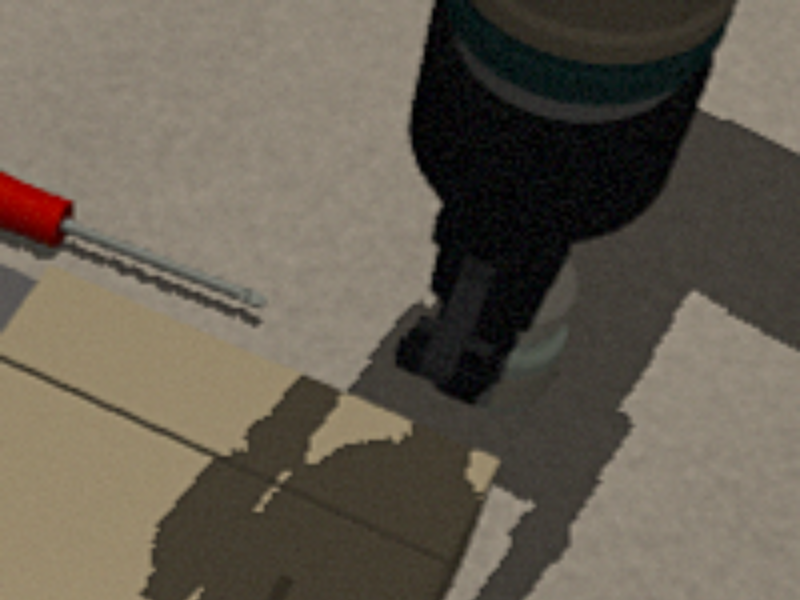

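The crop shows the shut fingertips, at about (455,370), over the left end of the ledge. The jar is behind them and clear. Descending to just above the ledge.

Emit:
{"op": "carry_out", "data": {
  "delta_pos": [
    [0.008,0.004,0.06],
    [0.008,0.004,0.11],
    [0.008,0.004,0.145],
    [0.008,0.004,0.15],
    [0.008,0.004,0.15]
  ],
  "turn": [
    [0,0,0],
    [0,0,0],
    [0,0,0],
    [0,0,0],
    [0,0,0]
  ],
  "claw": [1,1,1,1,1]
}}

```text
clock: 3.35
position: [0.5407, 0.0904, 0.0901]
ee_rot: [0.0, 0.654, 0.756, -0.0]
contact_force: [0.0, -0.6, -0.6]
width: 0.0
gripper_force: 0.0
```

Emit:
{"op": "carry_out", "data": {
  "delta_pos": [
    [0,0,0.0025],
    [0,0,0.005],
    [0,0,0.0075],
    [0,0,0.0075],
    [0,0,0.0075]
  ],
  "turn": [
    [0,0,0],
    [0,0,0],
    [0,0,0],
    [0,0,0],
    [0,0,0]
  ],
  "claw": [1,1,1,1,1]
}}

```text
clock: 3.85
position: [0.5409, 0.0916, 0.0868]
ee_rot: [0.0, 0.654, 0.757, 0.0]
contact_force: [0.2, 0.7, -0.1]
width: 0.0002
gripper_force: 0.0
```

```bash
python3 -c "
from h import *
go((-.086,.155),.085)"
```

```text
t 3.85 pos [0.5409 0.0916 0.0868] local [-0.0852  0.1557] w 0.00015870601383283136 F [ 0.21  0.66 -0.09]
shift [-0.0019 -0.002   0.0045] turn [ 0.     0.    -0.002]
```

Stepping down 0.6 mm per row... first to about 0.0856, then smaller.

Emit:
{"op": "carry_out", "data": {
  "delta_pos": [
    [0,0,0.001],
    [0,0,0.002],
    [0,0,0.003],
    [0,0,0.003]
  ],
  "turn": [
    [0,0,0],
    [0,0,0],
    [0,0,0],
    [0,0,0]
  ],
  "claw": [1,1,1,1]
}}

```text
clock: 4.25
position: [0.5407, 0.0915, 0.0854]
ee_rot: [-0.0, 0.654, 0.757, -0.0]
contact_force: [-0.6, -0.0, 0.3]
width: -0.0004
gripper_force: 0.0
```

Emit:
{"op": "carry_out", "data": {
  "delta_pos": [
    [0,0,0.0007],
    [0,0,0.0015],
    [0,0,0.0015],
    [0,0,0.0015]
  ],
  "turn": [
    [0,0,0],
    [0,0,0],
    [0,0,0],
    [0,0,0]
  ],
  "claw": [1,1,1,1]
}}

```text
clock: 4.65
position: [0.5409, 0.0915, 0.0851]
ee_rot: [0.0, 0.654, 0.757, 0.0]
contact_force: [-1.0, 0.3, 1.4]
width: 0.0001
gripper_force: 1.2
```

Emit:
{"op": "carry_out", "data": {
  "delta_pos": [
    [0,0,0.001],
    [0,0,0.001],
    [0,0,0.001]
  ],
  "turn": [
    [0,0,0],
    [0,0,0],
    [0,0,0]
  ],
  "claw": [1,1,1]
}}

```text
clock: 4.95
position: [0.5409, 0.0915, 0.0851]
ee_rot: [0.0, 0.654, 0.757, 0.0]
contact_force: [-1.8, -0.6, 4.5]
width: 0.0003
gripper_force: 2.6
```

Contact confirmed, with a stiffness of about 8 N/mm. I'll preload to about 8 N and slide right.

Emit:
{"op": "carry_out", "data": {
  "delta_pos": [
    [0,0,0.001],
    [-0.01,0,0.001],
    [-0.02,0,0.001],
    [-0.03,0,0.001],
    [-0.04,0,0.001],
    [-0.05,0,0.001],
    [-0.06,0,0.001],
    [-0.07,0,0.001],
    [-0.08,0,0.001],
    [-0.09,0,0.001],
    [-0.1,0,0.001]
  ],
  "turn": [
    [0,0,0],
    [0,0,0],
    [0,0,0],
    [0,0,0],
    [0,0,0],
    [0,0,0],
    [0,0,0],
    [0,0,0],
    [0,0,0],
    [0,0,0],
    [0,0,0]
  ],
  "claw": [1,1,1,1,1,1,1,1,1,1,1]
}}

```text
clock: 6.05
position: [0.5474, 0.0535, 0.0851]
ee_rot: [-0.0, 0.654, 0.756, 0.002]
contact_force: [-0.8, 4.6, 6.5]
width: 0.0001
gripper_force: 3.1
```

```bash
python3 -c "
from h import *
go((-.086,-.048),.0843)"
```

```text
t 6.05 pos [0.5474 0.0535 0.0851] local [-0.0843  0.1171] w 0.00010984469412188638 F [-0.76  4.56  6.47]
shift [-0.4128 -0.0032  0.0007] turn [ 0.005 -0.005 -0.004]
```

Emit:
{"op": "carry_out", "data": {
  "delta_pos": [
    [-0.012,0,0.0005],
    [-0.024,-0.001,0.0005],
    [-0.036,-0.001,0.0005],
    [-0.048,-0.002,0.0005],
    [-0.06,-0.002,0.0005],
    [-0.072,-0.003,0.0005],
    [-0.084,-0.003,0.0005],
    [-0.096,-0.004,0.0005],
    [-0.108,-0.004,0.0005],
    [-0.12,-0.004,0.0005],
    [-0.132,-0.004,0.0005],
    [-0.144,-0.004,0.0005]
  ],
  "turn": [
    [0,0,0],
    [0,0,0],
    [0,0,0],
    [0,0,0],
    [0,0,0],
    [0,0,0],
    [0,0,0],
    [0,0,0],
    [0,0,0],
    [0,0,0],
    [0,0,0],
    [0,0,0]
  ],
  "claw": [1,1,1,1,1,1,1,1,1,1,1,1]
}}

```text
clock: 7.25
position: [0.554, -0.0038, 0.0847]
ee_rot: [-0.0, 0.654, 0.756, 0.002]
contact_force: [-0.7, 6.3, 7.0]
width: 0.0
gripper_force: 3.3
```

```bash
python3 -c "
from h import *
go((-.086,-.048),.0843)"
```

```text
t 7.25 pos [ 0.554  -0.0038  0.0847] local [-0.0862  0.0595] w 2.5726797282155095e-05 F [-0.68  6.33  7.02]
shift [-0.2686  0.0012  0.0004] turn [ 0.004 -0.005 -0.004]
```

Emit:
{"op": "carry_out", "data": {
  "delta_pos": [
    [-0.013,0,0],
    [-0.026,0,0],
    [-0.039,0,0],
    [-0.052,0,0],
    [-0.065,0,0],
    [-0.078,0,0],
    [-0.091,0,0],
    [-0.104,0,0],
    [-0.117,0,0],
    [-0.13,0,0],
    [-0.143,0,0],
    [-0.156,0,0]
  ],
  "turn": [
    [0,0,0],
    [0,0,0],
    [0,0,0],
    [0,0,0],
    [0,0,0],
    [0,0,0],
    [0,0,0],
    [0,0,0],
    [0,0,0],
    [0,0,0],
    [0,0,0],
    [0,0,0]
  ],
  "claw": [1,1,1,1,1,1,1,1,1,1,1,1]
}}

```text
clock: 8.45
position: [0.5629, -0.0654, 0.0848]
ee_rot: [-0.001, 0.654, 0.756, 0.002]
contact_force: [-0.8, 4.7, 7.4]
width: -0.0
gripper_force: 3.5
```

```bash
python3 -c "
from h import *
go((-.086,-.048),.0843)"
```

```text
t 8.45 pos [ 0.5629 -0.0654  0.0848] local [-0.0865 -0.0028] w -1.4764642002749487e-05 F [-0.77  4.74  7.37]
shift [-0.113   0.0014  0.0008] turn [ 0.003 -0.006 -0.004]
```

Emit:
{"op": "carry_out", "data": {
  "delta_pos": [
    [-0.008,0,0],
    [-0.016,0,0],
    [-0.024,0,0],
    [-0.032,0,0],
    [-0.04,0,0],
    [-0.048,0,0],
    [-0.056,0,0],
    [-0.064,0,0],
    [-0.072,0,0],
    [-0.08,0,0]
  ],
  "turn": [
    [0,0,0],
    [0,0,0],
    [0,0,0],
    [0,0,0],
    [0,0,0],
    [0,0,0],
    [0,0,0],
    [0,0,0],
    [0,0,0],
    [0,0,0]
  ],
  "claw": [1,1,1,1,1,1,1,1,1,1]
}}

```text
clock: 9.45
position: [0.5674, -0.0983, 0.0842]
ee_rot: [0.0, 0.654, 0.757, 0.0]
contact_force: [0.1, 0.6, 0.7]
width: 0.0002
gripper_force: 0.0
```

```bash
python3 -c "
from h import *
go((-.086,-.048),.0843)"
```

```text
t 9.45 pos [ 0.5674 -0.0983  0.0842] local [-0.0868 -0.036 ] w 0.0001841537145201628 F [0.06 0.58 0.68]
shift [-0.0301  0.0021 -0.0003] turn [ 0.001 -0.001 -0.002]
```

The force vanished and the tip fell at ledge distance ~206 mm, which agrees with the notch seen in the images. I'll centre the tip and lower it.

Emit:
{"op": "carry_out", "data": {
  "delta_pos": [
    [-0.008,0,0.002],
    [-0.016,0,0.004],
    [-0.024,0.001,0.006],
    [-0.029,0.002,0.01],
    [-0.029,0.002,0.015],
    [-0.029,0.002,0.02],
    [-0.029,0.002,0.024],
    [-0.029,0.002,0.024]
  ],
  "turn": [
    [0,0,0],
    [0,0,0],
    [0,0,0],
    [0,0,0],
    [0,0,0],
    [0,0,0],
    [0,0,0],
    [0,0,0]
  ],
  "claw": [1,1,1,1,1,1,1,1]
}}

```text
clock: 10.25
position: [0.5694, -0.1099, 0.0739]
ee_rot: [-0.0, 0.654, 0.757, -0.0]
contact_force: [-0.5, 0.3, 0.4]
width: -0.0
gripper_force: 0.0
```

```bash
python3 -c "
from h import *
go((-.086,-.048),.0645)"
```

```text
t 10.25 pos [ 0.5694 -0.1099  0.0739] local [-0.0866 -0.0477] w -4.855201829904677e-05 F [-0.54  0.29  0.38]
shift [-0.0008  0.0014  0.0236] turn [-0.001 -0.    -0.002]
```

Emit:
{"op": "carry_out", "data": {
  "delta_pos": [
    [0,0.001,0.003],
    [0,0.001,0.006],
    [0,0.001,0.009],
    [0,0.001,0.012],
    [0,0.001,0.015],
    [0,0.001,0.018],
    [0,0.001,0.021],
    [0,0.001,0.024],
    [0,0.001,0.0265],
    [0,0.001,0.0265],
    [0,0.001,0.0265]
  ],
  "turn": [
    [0,0,0],
    [0,0,0],
    [0,0,0],
    [0,0,0],
    [0,0,0],
    [0,0,0],
    [0,0,0],
    [0,0,0],
    [0,0,0],
    [0,0,0],
    [0,0,0]
  ],
  "claw": [1,1,1,1,1,1,1,1,1,1,1]
}}

```text
clock: 11.35
position: [0.5702, -0.1099, 0.065]
ee_rot: [0.0, 0.654, 0.757, 0.0]
contact_force: [-2.6, 0.4, 6.7]
width: 0.0002
gripper_force: 3.9
```

Emit:
{"op": "carry_out", "data": {
  "delta_pos": [
    [0,0,0.002],
    [0,0,0.004],
    [0,0,0.004]
  ],
  "turn": [
    [0,0,0],
    [0,0,0],
    [0,0,0]
  ],
  "claw": [1,1,1]
}}

```text
clock: 11.65
position: [0.5702, -0.11, 0.065]
ee_rot: [0.001, 0.654, 0.757, 0.0]
contact_force: [-4.0, 0.9, 16.7]
width: -0.0
gripper_force: 8.3
```

The tongue is hard on its stop: the force rose to 16.7 N with no motion. I'll withdraw straight up and then back toward the robot.

Emit:
{"op": "carry_out", "data": {
  "delta_pos": [
    [0,0,-0.01],
    [0,0,-0.03],
    [0,0,-0.06],
    [0,0,-0.1],
    [0,0,-0.16],
    [0,0,-0.24],
    [0,0,-0.32],
    [0,-0.1,-0.36],
    [0,-0.2,-0.36],
    [0,-0.3,-0.36],
    [0,-0.3,-0.36],
    [0,-0.3,-0.36]
  ],
  "turn": [
    [0,0,0],
    [0,0,0],
    [0,0,0],
    [0,0,0],
    [0,0,0],
    [0,0,0],
    [0,0,0],
    [0,0,0],
    [0,0,0],
    [0,0,0],
    [0,0,0],
    [0,0,0]
  ],
  "claw": [1,1,1,1,1,1,1,1,1,1,1,1]
}}

```text
clock: 12.85
position: [0.4513, -0.1277, 0.207]
ee_rot: [0.001, 0.654, 0.756, 0.0]
contact_force: [1.2, -0.6, -0.5]
width: 0.0004
gripper_force: 0.0
```

Run:
```python
from h import *
import cv2
go((-.086,-.048),.0645)
d=manip.get_image("scene"); cv2.imwrite('pics/s3.png',d["image"][:,:,::-1])
z=d["z_map"]; v,u=np.nonzero(z>0); Z=z[v,u]
P=np.c_[(u-d["cx"])/d["fx"]*Z,(v-d["cy"])/d["fy"]*Z,Z,np.ones(len(Z))]@np.linalg.inv(d["world_to_cam"]).T
L=(P[:,:2]-ORG)@C
for n,lo,hi in(("tongue",(-.095,-.06),(-.075,-.035)),("hatch front",(-.053,-.1),(-.045,.1)),("ledge",(-.1,.0),(-.07,.1))):
    m=np.all((L>lo)&(L<hi),axis=1)&(P[:,2]<.15); print(n,np.percentile(P[m,2],[10,50,90]).round(4),m.sum())
for q in("jar","driver","tip_holder"): print(q,[x["point"] for x in manip.place_of("scene",q)[:1]])
```

```text
t 12.85 pos [ 0.4513 -0.1277  0.207 ] local [-0.206 -0.048] w 0.00035927284755618046 F [ 1.18 -0.56 -0.46]
shift [0.001  0.2992 0.3569] turn [ 0.004  0.002 -0.004]
tongue [0.0641 0.0655 0.0667] 138
hatch front [0.111  0.1124 0.1138] 428
ledge [0.084  0.0853 0.0865] 1036
jar [[0.4276, 0.0665, -0.0003]]
driver [[0.4856, -0.1304, -0.0005]]
tip_holder [[0.6292, -0.2968, 0.0008]]
```

View pics/s3.png

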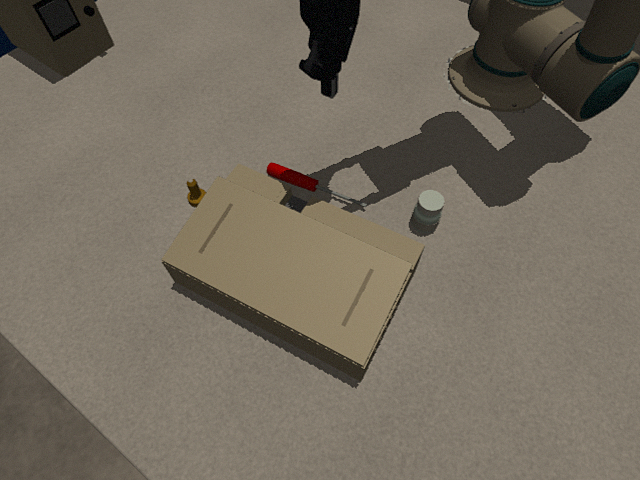

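The picture shows the hatch ajar, with its front edge covering part of the ledge near (295,200). The hatch front edge measures 28 mm above the ledge and the tongue about 20 mm below it. The arm is clear at (325,60), and the jar, screwdriver and tip holder have not moved.

```bash
python3 -c "
from rig import manip
print(manip.sign_off())"
```

```text
the job is handed in; nothing more can be done
None
```

The job is done and handed in at about 13 s: the fingertip ran from the ledge's left end until it dropped into the notch, the tongue is pressed to its stop, the hatch stands ajar, the arm is clear, and the jar, screwdriver and tip holder are where they were.

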